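# Put the spice jar back in the roll-top spice box

## Robot

A 7-joint arm with a two-finger parallel gripper is mounted at the origin on a cart in front of the work surface, level with it; the furniture and walls round the work are solid. World frame = base frame: x ahead of the robot, y to its left, z up, the work surface at z = 0. Lengths are in m, angles in rad, forces in N, time in s.
With the tool pointing down it reaches from about 0.425 to 0.875 m from the base axis. Payload 9.9 kg.
Tool frame: the origin (TCP) lies midway between the tips of the shut fingers; the grasp point (between the pads) lies 19 mm behind it (ctrl.grasp_offset is the distance from the TCP to the grasp point, in m); z points along the fingers, y is the line along which they close (so a half turn about z gives the same grasp; the last joint's range is limited). The gripper opens to 85 mm and grips with 20 to 120 N. Pads are 22 mm wide; open, the fingers measure 114 mm over their backs; the gripper's body (76 mm by 85 mm) begins 54 mm behind the grasp point. The pads swing forward as they close: fully open they stand 13 mm farther back than shut.
Start: joints at [1.15, 0.576, 0.025, 1.437, -0.015, 1.129, -0.057], TCP at [0.223, -0.637, 0.231] pointing down, gripper open.
Joint ranges: [-2.76, 2.76], [-0.34, 2.15], [-1.52, 1.57], [0.19, 2.46], [-1.09, 4.23], [0.17, 1.99], [-2.82, 2.82]. Speed limits (rad/s): [2.22, 2.22, 3.01, 3.01, 3.14, 3.14, 3.14].

## Interface

Orientations are given as a unit quaternion [x, y, z, w].
In Python, from plant import ctrl gives the robot as it stands.
- The arm moves only by the shell command python3 -m inch 'ROWS' [FORCE]. ROWS is JSON, one flat list of numbers, 5 for each row, row after row: the shift along the tool's x, y, z in cm, then the turn about the tool's z in rad, then the closure in counts, from 0 (fully open) to 255 (shut). In form: [x, y, z, spin, fingers, x, y, z, spin, fingers, ...]. A call has 1 to 20 rows; each row is the pose to reach, as a shift and turn from the pose commanded when the call began, along the tool's axes at that moment; what a row does not reach only later rows make up. A row lasts 1/12 s, in which the tool goes at most 41.7 mm and 7.16 degrees, less where a joint would pass 70% of its speed; a pose out of reach is approached as far as the arm can. A call with a gripper value outside its range is refused whole. The fingers move at their own pace and stop on an object; FORCE is the grip in N (left out, the last holds). Time passes only in rows, so rows that repeat a pose let the fingers close. It gives the time, the measured TCP pose, the force, the opening and the grip force at its end, in the units of the state.
- ctrl.observe(): the state, without advancing time (a new reading comes with each control period).
- ctrl.read_camera(name): name is "scene" or "top" or "wrist"; returns a dict with "img" (480x640x3 uint8, red, green, blue), "range_z" (480x640 float32, m along the optical axis (not along the pixel's ray), 0 where there is no reading), "camera_matrix" (3x3 intrinsics, pixels), "R" (3x3) and "t" (3): a world point X has camera coordinates R X + t; the wrist camera has in their place "T_tool_cam" (4x4, takes a point from camera to tool coordinates, whose origin is the TCP and whose axes are the flange's). Camera axes: x right, y down, z forward; pixel columns grow to the right and rows downward; lengths in m; the calibration is good to about 2 mm. A picture is of the moment at which its call begins: read the wrist's pose just before it.
- ctrl.finish_job(): hands the job in; it is judged then, once.
Trained networks look in the newest picture that a camera, given by its name, has taken for a name from the list of things; names that differ only in an ending like _2 or _b are one class to them, and where a whole thing is asked for, a point or a joint stands for the part that bears it (a point fixed in the world has none). Each returns a list of dicts, best first, with "confidence" (0 to 1); they miss things now and then, are a little off and sometimes report something else, mostly with a low value. They report only what shows in the picture. A call takes as long as a camera call. They do not tell look-alikes from the thing itself.
- ctrl.recognise(camera, label): "location" ([column, row] in pixels, amid what is visible of it).
- ctrl.regions_of(camera, label): "pixels" (480x640 bool, what is visible of it) and "location" ([column, row] in pixels, amid what is visible of it).
- ctrl.place_of(camera, label): "location" ([column, row] in pixels: a listed point, or the origin of a listed thing).
The state is a dict: "clock": time; "joint_positions": joint angles; "dq": joint speeds; "tau": joint torques, N m; "tcp_pos": TCP position; "orientation": TCP orientation; "ft_force": force on the tool from outside, world axes, zero at the start; "moment": the same for the moment, N m; "finger_gap": opening from 0.0 (shut) to 1.0 (fully open); "finger_force": force on a finger pad.
Only numpy, scipy, OpenCV 4.12 (cv2) and the standard library are available. Lean on these libraries where they do the work, as an engineer would, in place of code of your own. Each camera call takes 0.05 s, during which the arm holds its last target. There are 200 camera calls.

## Task

The green-capped spice jar was left out after seasoning the chicken. Roll the slatted cover of the steel spice box well open, stand the jar upright on the floor inside with the red-capped and yellow-capped jars, knocking neither of them over, and roll the cover down again until it is fully shut on the sill. Leave the tomato where it is.

Things in the scene. Friction and masses are not known exactly. Their poses are not given: they have to be found in the camera images.
- spice_box: Steel roll-top spice box, fixed, 180 mm wide (its y), 224 deep (its x), 174 high. Origin: centre of its underside; its -x is the open front, z up. Track axis of the slatted cover: along y, 62 mm up. Inner floor 10 mm up; 168 mm clear between the half-round cheeks (rim radius 112 mm about the axis); front apron 42 mm high at x = -105. Cover open: free from above for x = -105 to +20 mm, hood behind.
- box_floor (a point): Free place on the inner floor of the spice box, in front of the two jars: x = -45 mm in the box's frame, midway between the cheeks, 10 mm above the worktop. Axes as the box.
- cover (a joint): Roll of the slatted cover about the track axis, rad: 0 = shut, bottom rail on the sill; 1.92 = rolled back to its stop under the hood. It stays wherever it is left (friction; 2 to 5 N at the pull moves it). It may start ajar.
- cover_pull (a point): Centre of the black finger pull on the cover's bottom rail: rounded bar 50 mm long (box y), 28 deep (radially), 16 thick; 10 mm free behind it. At cover angle q it lies at x = -130 cos(q - 0.035), z = 62 + 130 sin(q - 0.035) mm in the box's frame. It can be pinched across its 50 mm length from above, and turns in the grip as the cover rolls.
- jar_green_mid (a point): Centre (half-way up) of the upright spice jar with the green cap and pale contents, 42 mm across, 87 mm tall, about 0.09 kg, loose on the worktop to the right of the box. z axis up along the jar; its underside is 43.5 mm below this point.
- jar_yellow: Spice jar with a yellow cap, 42 mm across, 106 mm tall, standing loose in the back row inside the box. Origin: centre of its underside, z axis up.
- jar_red: Spice jar with a red cap, 44 mm across, 105 mm tall, standing loose in the back row inside the box. Origin: centre of its underside, z axis up.
- tomato_mid (a point): Centre of a loose tomato 57 mm across and 62 mm tall, on the worktop near the green-capped jar.
Mind the look-alikes: they are no part of the job. Leave any turquoise look-alike of the part that bears jar_green_mid alone.

How it is judged:
On the way, in this order (a step that is already met when the one before it is completed fails the run):
1. the cover is rolled well open (more than 1 rad, over half its travel) (value of joint cover above 1 rad), for 0.2 s.
2. the green-capped jar stands upright on the floor of the box, let go (x of jar_green_mid in the frame of spice_box between -0.085 and 0.085 m and y of jar_green_mid in the frame of spice_box between -0.075 and 0.075 m and z of jar_green_mid in the frame of spice_box between 0.045 and 0.062 m and angle between jar_green_mid's own z axis and vertical below 0.15 rad and contact force between the fingers and jar_green below 0.2 N), for 0.2 s.
At the end, for the whole second after the job is handed in: The green-capped jar stands upright (within 0.15 rad) and at rest on the floor inside the box, let go, the two other jars still stand there, and the cover is shut to within 0.06 rad (about 8 mm at its bottom edge) (all of step 2 and value of joint cover below 0.06 rad and linear speed of jar_green below 0.02 m/s and angle between each of jar_yellow, jar_red's own z axis and vertical below 0.2 rad); the robot touches nothing.
It fails at once if a jar in the back row is knocked over (tilted more than 0.4 rad) (angle between any of jar_yellow, jar_red's own z axis and vertical above 0.4 rad).
It fails at once if the tomato is moved more than 40 mm (distance of tomato_mid from where it was at the start of the episode above 0.04 m).
It also fails if it takes over 58 s, if anything falls off the work surface, if the arm or the gripper's body presses on something with over 40 N, if the wrist force passes 120 N, or if a joint passes its speed limit or range.

## Working session

There is one attempt and no reset: what is moved stays moved. The work goes in short steps, Python scripts to look and compute and a shell command to move; the robot and the scene stay as the last step left them, time stands still between calls to the robot, and variables do not carry over. Pictures are saved under pics/ and viewed, at most 10 in all, crops included, and the job is handed in when it is done.

```bash
mkdir -p pics; ls
cat > h.py <<'E'
import numpy as np,cv2
from plant import ctrl
from scipy.spatial.transform import Rotation as Ro
def pix2w(c,uv,z=None):
    K=c["camera_matrix"];u,v=int(round(uv[0])),int(round(uv[1]))
    if z is None:
        p=c["range_z"][max(v-2,0):v+3,max(u-2,0):u+3];p=p[p>0];z=np.median(p) if len(p) else np.nan
    X=np.array([(uv[0]-K[0,2])/K[0,0]*z,(uv[1]-K[1,2])/K[1,1]*z,z])
    return c["R"].T@(X-c["t"])
def cloud(c,m):
    K=c["camera_matrix"];m=m&(c["range_z"]>0);v,u=np.nonzero(m);z=c["range_z"][m]
    X=np.stack([(u-K[0,2])/K[0,0]*z,(v-K[1,2])/K[1,1]*z,z],1)
    return (X-c["t"])@c["R"]
def save(n,img): cv2.imwrite("pics/"+n,cv2.cvtColor(img,cv2.COLOR_RGB2BGR))
E
python3 - <<'E'
from h import *
s=ctrl.observe();print(s["clock"],s["tcp_pos"],s["orientation"],ctrl.grasp_offset)
for n in("scene","top"):
    c=ctrl.read_camera(n);save(n+"0.png",c["img"])
    for l in("spice_box","box_floor","cover_pull","jar_green_mid","jar_yellow","jar_red","tomato_mid"):
        for d in ctrl.place_of(n,l)[:3]:
            print(n,l,np.round(d["location"]),round(d["confidence"],2),np.round(pix2w(c,d["location"]),3))
E
```

```text
pics
0.0 [ 0.22292231 -0.63663789  0.23046217] [ 9.85846744e-01  1.67647047e-01 -1.88715101e-04 -7.93841591e-04] 0.0187
scene cover_pull [291. 249.] 0.72 [ 0.511 -0.013  0.11 ]
scene jar_green_mid [330. 240.] 0.7 [ 0.451 -0.075  0.073]
scene jar_green_mid [351. 153.] 0.66 [ 0.464 -0.303  0.077]
scene jar_yellow [354. 209.] 0.51 [ 0.425 -0.182  0.045]
scene tomato_mid [355. 207.] 0.61 [ 0.425 -0.186  0.045]
top spice_box [207. 269.] 0.64 [0.424 0.08  0.127]
top spice_box [446. 236.] 0.47 [ 0.448 -0.305  0.068]
top cover_pull [270. 222.] 0.6 [ 0.501 -0.023  0.116]
top jar_green_mid [449. 236.] 0.89 [ 0.446 -0.309  0.069]
top jar_green_mid [317. 261.] 0.7 [ 0.441 -0.086  0.07 ]
top jar_yellow [448. 237.] 0.32 [ 0.445 -0.309  0.067]
top tomato_mid [384. 266.] 0.57 [ 0.426 -0.194  0.045]
```

View pics/scene0.png

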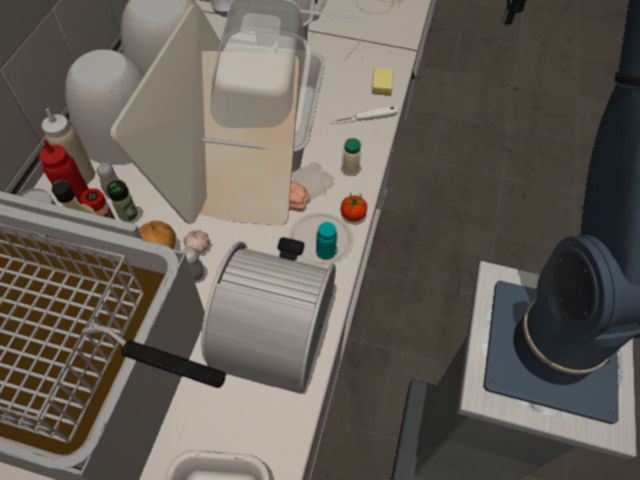

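View pics/top0.png

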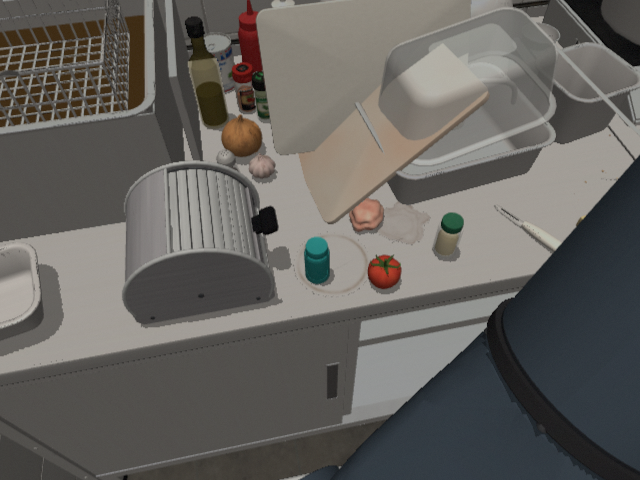

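The pictures show two candidates. The green-capped jar with pale contents is at top (449,236) / scene (351,153). The all-turquoise jar at top (317,261) / scene (327,240) is the look-alike. The first one fits, and I'll check it with a crop. The box's front faces world −y, with the black pull at top (265,220).

Run:
```python
from h import *
from scipy.optimize import least_squares
P=[]
for n in("top","scene"):
    c=ctrl.read_camera(n)
    for l in("spice_box","cover_pull","jar_green_mid","tomato_mid"):
        for d in ctrl.regions_of(n,l)[:2]:
            m=cv2.erode(d["pixels"].astype(np.uint8),np.ones((3,3)))>0
            X=cloud(c,m)
            if len(X)<5: continue
            print(n,l,round(d["confidence"],2),np.round(d["location"]),len(X),np.round(np.median(X,0),3),np.round(np.percentile(X,[3,97],axis=0),3).tolist())
            np.save(f"/tmp/{n}_{l}_{int(d['location'][0])}.npy",X)
    # box cloud by volume
    X=cloud(c,np.ones((480,640),bool))
    b=(X[:,0]>.3)&(X[:,0]<.62)&(X[:,1]>-.06)&(X[:,1]<.3)&(X[:,2]>.08)&(X[:,2]<.19)
    P.append(X[b]);np.save(f"/tmp/box_{n}.npy",X[b]);print(n,b.sum())
    if n=="top":
        save("crop.png",np.hstack([cv2.resize(c["img"][190:310,w:w+120],(390,390),interpolation=cv2.INTER_CUBIC) for w in(260,390)]))
# fit: cyl axis direction (cos a, sin a) horizontally, through point, z=.062
for X in P+[np.vstack(P)]:
    def rad(p):
        # p: a, off, R ; axis dir u=(cos a, sin a); front normal n=(-sin? )
        f=np.array([-np.sin(p[0]),np.cos(p[0])]) # perpendicular to axis
        return np.hypot(X[:,:2]@f-p[1],X[:,2]-.062)-p[2]
    r=least_squares(rad,[0.1,.08,.11],loss="soft_l1",f_scale=.004)
    a=r.x[0];u=np.array([np.cos(a),np.sin(a)]);ok=abs(rad(r.x))<.008
    print(r.x,ok.sum(),np.percentile(X[ok][:,:2]@u,[.5,1,2,50,98,99,99.5]).round(4))
```

```text
top spice_box 0.71 [198. 245.] 20091 [0.461 0.094 0.139] [[0.423, -0.006, 0.022], [0.597, 0.196, 0.172]]
top cover_pull 0.75 [215. 215.] 6481 [0.511 0.059 0.155] [[0.447, -0.018, 0.101], [0.586, 0.117, 0.165]]
top jar_green_mid 0.94 [318. 257.] 919 [ 0.446 -0.087  0.068] [[0.44, -0.105, 0.013], [0.47, -0.07, 0.089]]
top jar_green_mid 0.6 [451. 236.] 888 [ 0.451 -0.311  0.069] [[0.443, -0.33, 0.016], [0.474, -0.298, 0.089]]
top tomato_mid 0.86 [386. 270.] 788 [ 0.418 -0.192  0.044] [[0.401, -0.216, 0.025], [0.443, -0.172, 0.05]]
top 16718
scene spice_box 0.71 [268. 315.] 14161 [0.507 0.149 0.149] [[0.424, 0.009, 0.04], [0.597, 0.211, 0.172]]
scene jar_green_mid 0.86 [328. 241.] 559 [ 0.459 -0.076  0.07 ] [[0.443, -0.099, 0.018], [0.475, -0.069, 0.089]]
scene jar_green_mid 0.81 [352. 153.] 517 [ 0.463 -0.305  0.066] [[0.447, -0.328, 0.014], [0.48, -0.298, 0.089]]
scene tomato_mid 0.85 [353. 211.] 465 [ 0.427 -0.186  0.042] [[0.405, -0.21, 0.023], [0.449, -0.171, 0.05]]
scene 13139
[0.00384752 0.10500869 0.1053549 ] 12135 [0.4227 0.423  0.4233 0.5043 0.5982 0.599  0.5998]
[0.00272283 0.10500135 0.10662654] 11939 [0.4237 0.424  0.4259 0.5126 0.5985 0.6006 0.6021]
[0.00337446 0.1053941  0.10591054] 24088 [0.4229 0.4232 0.4236 0.5087 0.5983 0.5996 0.6011]
```

View pics/crop.png

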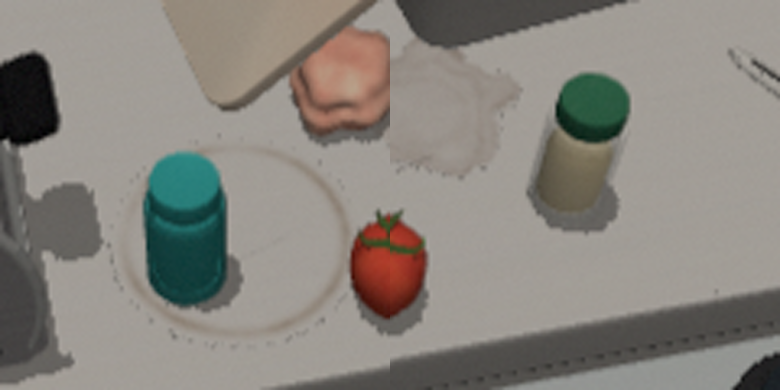

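Confirmed: the right-hand jar, with the green cap and pale contents, is the one to take. The left one is turquoise all over. Next I need the exact jar centre, pull and cover angle.

Run:
```python
from h import *
for n in("top","scene"):
    c=ctrl.read_camera(n);X=cloud(c,np.ones((480,640),bool));I=c["img"][c["range_z"]>0].max(1)
    b=(I<50)&(abs(X[:,0]-.51)<.05)&(X[:,1]>-.06)&(X[:,1]<.03)&(X[:,2]>.06)
    Y=X[b];print(n,"pull",b.sum(),np.percentile(Y,[2,50,98],axis=0).round(4).tolist())
    rel=Y-[0,.105,.062];rr=np.hypot(rel[:,1],rel[:,2]);an=np.arctan2(rel[:,2],-rel[:,1])
    print("r",np.percentile(rr,[2,50,98]).round(4),"ang",np.percentile(an,[2,25,50,75,98]).round(3))
    j=(abs(X[:,0]-.46)<.05)&(abs(X[:,1]+.31)<.05)&(X[:,2]>.083)
    p=X[j][:,:2].astype(np.float32);print("jar top",j.sum(),cv2.minEnclosingCircle(p),np.median(X[j],0).round(4))
    t=(abs(X[:,0]-.43)<.05)&(abs(X[:,1]+.19)<.05)&(X[:,2]>.03);print("tom",np.percentile(X[t],[2,50,98],axis=0).round(3).tolist())
```

```text
top pull 535 [[0.4889, -0.0319, 0.1001], [0.5078, -0.0154, 0.1114], [0.5303, 0.0049, 0.117]]
r [0.1077 0.13   0.146 ] ang [0.327 0.373 0.387 0.397 0.41 ]
jar top 332 ((0.46249938011169434, -0.3186127245426178), 0.019188450649380684) [ 0.462  -0.3174  0.0874]
tom [[0.401, -0.219, 0.031], [0.42, -0.194, 0.044], [0.447, -0.171, 0.053]]
scene pull 405 [[0.4922, -0.0286, 0.1005], [0.513, -0.0137, 0.1105], [0.5339, 0.0029, 0.1174]]
r [0.1099 0.1283 0.144 ] ang [0.345 0.371 0.382 0.394 0.415]
jar top 176 ((0.46310317516326904, -0.32026293873786926), 0.020307404920458794) [ 0.4638 -0.319   0.087 ]
tom [[0.403, -0.217, 0.031], [0.427, -0.191, 0.043], [0.453, -0.172, 0.052]]
```

```bash
cat >> h.py <<'E'
def go(*targets):
    s=ctrl.observe();R=Ro.from_quat(s["orientation"]).as_matrix()
    print("clk",round(s["clock"],2),"tcp",np.round(s["tcp_pos"],4),"yang",round(np.arctan2(R[1,1],R[0,1]),3),"R",np.round(R[:2,:2],3).tolist(),"F",np.round(s["ft_force"],1),"gap",round(s["finger_gap"],3),"ff",s["finger_force"])
    for t in targets: print(t,"->cm",np.round((R.T@(np.array(t)-s["tcp_pos"]))*100,2))
E
python3 - <<'E'
from h import *
go((.511,-.018,.23),(.511,-.018,.15),(.463,-.319,.23))
for n in("top","scene"):
    c=ctrl.read_camera(n);X=cloud(c,np.ones((480,640),bool))
    for xm in(.5,.54,.58,.62):
        b=(X[:,1]>-.45)&(X[:,1]<-.04)&(abs(X[:,0]-xm)<.02);print(n,xm,np.percentile(X[b][:,2],99.5).round(3))
E
```

```text
clk 1.4 tcp [ 0.2231 -0.6371  0.2313] yang -1.234 R [[0.944, 0.33], [0.33, -0.944]] F [ 0.6 -0.3  0.3] gap 1.001 ff 0.0
(0.511, -0.018, 0.23) ->cm [ 47.63 -48.91   0.13]
(0.511, -0.018, 0.15) ->cm [ 47.63 -48.91   8.13]
(0.463, -0.319, 0.23) ->cm [ 33.16 -22.09   0.13]
top 0.5 0.004
top 0.54 0.102
top 0.58 0.176
top 0.62 0.244
scene 0.5 0.071
scene 0.54 0.102
scene 0.58 0.171
scene 0.62 0.243
```

```bash
python3 -m inch '[47.6,-48.9,0,-1.234,0, 47.6,-48.9,0,-1.234,0, 47.6,-48.9,0,-1.234,0, 47.6,-48.9,0,-1.234,0, 47.6,-48.9,0,-1.234,0, 47.6,-48.9,0,-1.234,0, 47.6,-48.9,0,-1.234,0, 47.6,-48.9,0,-1.234,0, 47.6,-48.9,0,-1.234,0, 47.6,-48.9,0,-1.234,0, 47.6,-48.9,0,-1.234,0, 47.6,-48.9,0,-1.234,0, 47.6,-48.9,0,-1.234,0, 47.6,-48.9,0,-1.234,0, 47.6,-48.9,0,-1.234,0, 47.6,-48.9,0,-1.234,0, 47.6,-48.9,0,-1.234,0, 47.6,-48.9,0,-1.234,0, 47.6,-48.9,0,-1.234,0, 47.6,-48.9,0,-1.234,0]' 30
python3 - <<'E'
from h import *
go((.511,-.018,.15))
s=ctrl.observe();c=ctrl.read_camera("wrist");save("w1.png",c["img"])
T=np.eye(4);T[:3,:3]=Ro.from_quat(s["orientation"]).as_matrix();T[:3,3]=s["tcp_pos"]
W=T@c["T_tool_cam"];c["R"]=W[:3,:3].T;c["t"]=-W[:3,:3].T@W[:3,3]
X=cloud(c,np.ones((480,640),bool));I=c["img"][c["range_z"]>0].max(1)
b=(I<50)&(abs(X[:,0]-.51)<.06)&(X[:,1]>-.06)&(X[:,1]<.03)&(X[:,2]>.06)&(X[:,2]<.13)
print(b.sum(),np.percentile(X[b],[2,50,98],axis=0).round(4).tolist())
b=(abs(X[:,1]+.02)<.03)&(X[:,0]>.545)&(X[:,0]<.6)&(X[:,2]<.2);print("obst",np.percentile(X[b][:,2],[50,99]))
E
```

```text
clock: 3.17
tcp_pos: [0.5103, -0.0193, 0.2312]
orientation: [0.707, 0.707, -0.0, 0.0]
ft_force: [0.4, 0.2, 0.2]
finger_gap: 1.0
finger_force: 0.0
clk 3.17 tcp [ 0.5103 -0.0193  0.2312] yang -0.001 R [[0.001, 1.0], [1.0, -0.001]] F [0.4 0.2 0.2] gap 1.0 ff 0.0
(0.511, -0.018, 0.15) ->cm [0.14 0.07 8.12]
2383 [[0.4918, -0.0313, 0.1011], [0.5134, -0.0151, 0.1109], [0.5356, 0.004, 0.1156]]
obst [0.00079726 0.12501313]
```

View pics/w1.png

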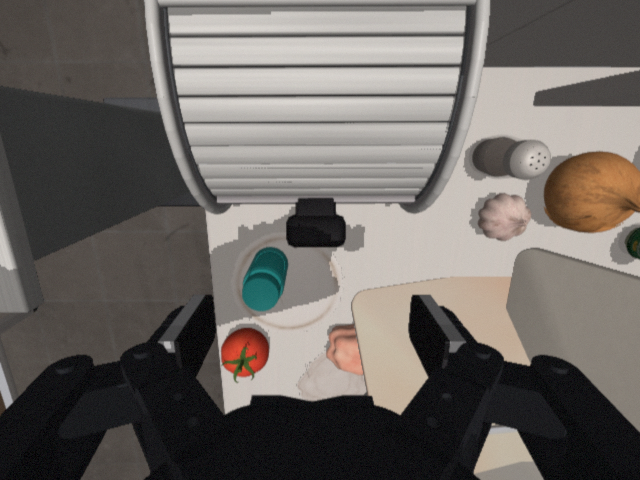

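The wrist picture shows the pull at (316,225), centred between the cheeks. The turquoise jar at (265,280) and the tomato at (245,352) are clear of the fingers. Next I descend and pinch the pull.

```bash
python3 -m inch '[0.15,0.3,4,0,0, 0.15,0.3,8,0,0, 0.15,0.3,11,0,0, 0.15,0.3,13,0,0, 0.15,0.3,14.4,0,0, 0.15,0.3,14.4,0,0, 0.15,0.3,14.4,0,255, 0.15,0.3,14.4,0,255, 0.15,0.3,14.4,0,255, 0.15,0.3,14.4,0,255, 0.15,0.3,14.4,0,255, 0.15,0.3,14.4,0,255, 0.15,0.3,14.4,0,255, 0.15,0.3,14.4,0,255]' 30
python3 - <<'E'
from h import *
go()
s=ctrl.observe()["tcp_pos"]
a0=.325
for q in np.linspace(a0,1.86,14):  # x tool = +world y, z tool down
    print(round(q,2),np.round([-13*(np.cos(q)-np.cos(a0)),-13*(np.sin(q)-np.sin(a0))],2))
E
```

```text
clock: 4.38
tcp_pos: [0.5136, -0.0176, 0.0878]
orientation: [0.707, 0.707, -0.0, 0.0]
ft_force: [-3.4, -3.9, 5.1]
finger_gap: 0.581
finger_force: 38.0
clk 4.38 tcp [ 0.5136 -0.0176  0.0878] yang -0.001 R [[0.001, 1.0], [1.0, -0.001]] F [-3.4 -3.9  5.1] gap 0.581 ff 38.016234040260315
0.32 [-0. -0.]
0.44 [ 0.57 -1.42]
0.56 [ 1.31 -2.77]
0.68 [ 2.2  -4.02]
0.8 [ 3.24 -5.15]
0.92 [ 4.4  -6.16]
1.03 [ 5.67 -7.02]
1.15 [ 7.03 -7.72]
1.27 [ 8.46 -8.26]
1.39 [ 9.95 -8.63]
1.51 [11.47 -8.82]
1.62 [13.01 -8.83]
1.74 [14.53 -8.66]
1.86 [16.03 -8.31]
```

```bash
python3 -m inch '[0.25,0,-0.7,0,255, 0.57,0,-1.42,0,255, 1.31,0,-2.77,0,255, 2.2,0,-4.02,0,255, 3.24,0,-5.15,0,255, 4.4,0,-6.16,0,255, 5.67,0,-7.02,0,255, 7.03,0,-7.72,0,255, 8.46,0,-8.26,0,255, 9.95,0,-8.63,0,255]'
python3 - <<'E'
from h import *
go()
E
```

```text
clock: 5.22
tcp_pos: [0.5132, 0.0833, 0.174]
orientation: [0.707, 0.707, -0.001, 0.0]
ft_force: [0.2, -2.5, -12.0]
finger_gap: 0.58
finger_force: 33.5
clk 5.22 tcp [0.5132 0.0833 0.174 ] yang -0.0 R [[0.0, 1.0], [1.0, -0.0]] F [  0.2  -2.5 -12. ] gap 0.58 ff 33.52693855762482
```

```bash
python3 -m inch '[1.5,0,0,0,255, 3.0,0,0,0,255, 4.5,0,0.2,0,255, 5.7,0,0.5,0,255, 5.7,0,0.5,0,255, 5.7,0,0.5,0,255]'
python3 - <<'E'
from h import *
go()
E
```

```text
clock: 5.72
tcp_pos: [0.5132, 0.1419, 0.1693]
orientation: [0.706, 0.708, 0.0, -0.001]
ft_force: [-6.2, 3.4, 5.0]
finger_gap: 0.577
finger_force: 33.9
clk 5.72 tcp [0.5132 0.1419 0.1693] yang 0.002 R [[-0.002, 1.0], [1.0, 0.002]] F [-6.2  3.4  5. ] gap 0.577 ff 33.893614411354065
```

```bash
python3 -m inch '[0,0,0,0,0, 0,0,0,0,0, 0,0,0,0,0, 0,0,-4,0,0, 0,0,-8,0,0, -4,0,-10,0,0, -8,0,-10,0,0, -12,-0.5,-10,0,0, -16,-1.5,-10,0,0, -20,-2,-10,0,0, -24,-3,-10,0,0, -28,-4,-10,0,0, -32,-5,-10,0,0, -36,-5,-10,0,0, -40,-5,-9,0,0, -44,-5,-8,0,0, -46,-5,-6,0,0, -46,-5,-4,0,0, -46,-5,-4,0,0]'
python3 - <<'E'
from h import *
s=ctrl.observe();c=ctrl.read_camera("wrist")
T=np.eye(4);T[:3,:3]=Ro.from_quat(s["orientation"]).as_matrix();T[:3,3]=s["tcp_pos"]
W=T@c["T_tool_cam"];c["R"]=W[:3,:3].T;c["t"]=-W[:3,:3].T@W[:3,3]
X=cloud(c,np.ones((480,640),bool))
j=(abs(X[:,0]-.463)<.04)&(abs(X[:,1]+.319)<.04)&(X[:,2]>.083)&(X[:,2]<.1)
print(j.sum(), j.sum() and cv2.minEnclosingCircle(X[j][:,:2].astype(np.float32)))
go((.463,-.319,.045))
for n in("top","scene"):
    c=ctrl.read_camera(n);save(n+"1.png",c["img"])
    for l in("jar_yellow","jar_red","cover_pull"):
        for d in ctrl.regions_of(n,l)[:2]:
            X=cloud(c,d["pixels"]);print(n,l,round(d["confidence"],2),np.round(d["location"]),np.percentile(X,[3,50,97],axis=0).round(3).tolist())
E
```

```text
clock: 7.3
tcp_pos: [0.4613, -0.3216, 0.2051]
orientation: [0.708, 0.706, -0.001, -0.003]
ft_force: [-1.1, 1.7, -0.6]
finger_gap: 1.001
finger_force: 0.0
1476 ((0.4637719392776489, -0.3195100426673889), 0.018143177032470703)
clk 7.35 tcp [ 0.4625 -0.3204  0.2072] yang -0.001 R [[0.001, 1.0], [1.0, -0.001]] F [ 0.5 -0.1  0.4] gap 1.002 ff 0.0
(0.463, -0.319, 0.045) ->cm [ 0.11  0.09 16.22]
top jar_red 0.68 [179. 240.] [[0.532, 0.121, 0.031], [0.54, 0.124, 0.059], [0.549, 0.131, 0.098]]
top cover_pull 0.59 [170. 205.] [[0.444, 0.112, 0.158], [0.508, 0.12, 0.169], [0.594, 0.136, 0.204]]
scene cover_pull 0.94 [270. 296.] [[0.442, 0.11, 0.164], [0.505, 0.126, 0.191], [0.578, 0.136, 0.204]]
```

View pics/top1.png

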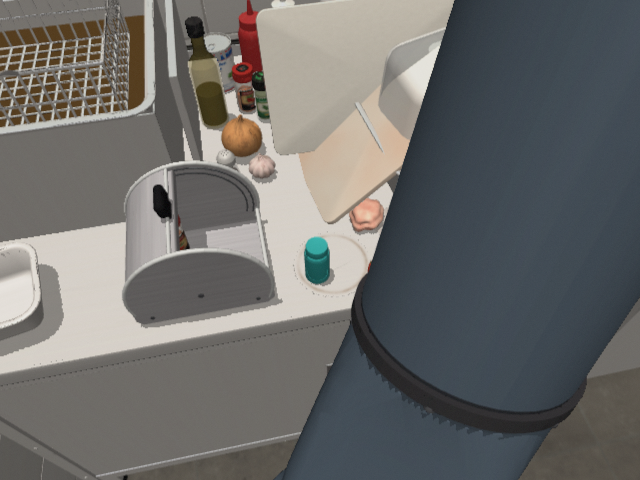

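The cover is well open: the pull is now at (162,200) against the hood. The red jar shows at (180,240), with its front at y≈0.12, so the front floor area is free. Now I grasp the green-capped jar.

```bash
python3 -m inch '[0.1,0.1,4,0,0, 0.1,0.1,8,0,0, 0.1,0.1,11,0,0, 0.1,0.1,14,0,0, 0.1,0.1,16,0,0, 0.1,0.1,16,0,0, 0.1,0.1,16,0,255, 0.1,0.1,16,0,255, 0.1,0.1,16,0,255, 0.1,0.1,16,0,255, 0.1,0.1,16,0,255, 0.1,0.1,16,0,255, 0.1,0.1,16,0,255, 0.1,0.1,16,0,255, 0.1,0.1,13,0,255, 0.1,0.1,9,0,255, 0.1,0.1,5,0,255, 0.1,0.1,1,0,255, 0.1,0.1,-3,0,255, 0.1,0.1,-3,0,255]' 30
python3 - <<'E'
from h import *
go((.512,.060,.235),(.512,.060,.057))
c=ctrl.read_camera("scene");X=cloud(c,np.ones((480,640),bool))
E
```

```text
clock: 9.42
tcp_pos: [0.468, -0.3207, 0.2475]
orientation: [0.707, 0.707, 0.002, 0.007]
ft_force: [1.6, 0.2, -0.4]
finger_gap: 0.488
finger_force: 31.0
clk 9.42 tcp [ 0.468  -0.3207  0.2475] yang -0.0 R [[0.0, 1.0], [1.0, -0.0]] F [ 1.6  0.2 -0.4] gap 0.488 ff 30.979912877082825
(0.512, 0.06, 0.235) ->cm [38.08  4.38  1.03]
(0.512, 0.06, 0.057) ->cm [38.21  4.18 18.83]
```

```bash
python3 -m inch '[2,0.5,0,0,255, 5,1,0,0,255, 8,1.5,0,0,255, 11,2,0,0,255, 14,2.5,0,0,255, 17,3,0,0,255, 20,3.5,0,0,255, 23,4,0,0,255, 26,4.5,0,0,255, 29,4.8,0,0,255, 32,4.8,0,0,255, 34.5,4.8,0,0,255, 36.5,4.8,0,0,255, 37.9,4.8,0,0,255, 37.9,4.8,0,0,255, 37.9,4.8,0,0,255, 37.9,4.8,0,0,255, 37.9,4.8,0,0,255]'
python3 - <<'E'
from h import *
go((.512,.060,.055))
for n in("top","scene"):
    c=ctrl.read_camera(n)
    if n=="top": save("top2.png",cv2.resize(c["img"][120:340,90:350],(780,660))[:600])
    for d in ctrl.regions_of(n,"jar_green_mid")[:2]:
        X=cloud(c,d["pixels"]);print(n,round(d["confidence"],2),np.round(d["location"]),np.percentile(X,[3,50,97],axis=0).round(3).tolist())
E
```

```text
clock: 10.97
tcp_pos: [0.5126, 0.0584, 0.2384]
orientation: [0.708, 0.706, -0.0, 0.0]
ft_force: [0.2, 0.1, -1.1]
finger_gap: 0.486
finger_force: 30.9
clk 10.97 tcp [0.5126 0.0584 0.2384] yang -0.002 R [[0.002, 1.0], [1.0, -0.002]] F [ 0.2  0.1 -1.1] gap 0.486 ff 30.93875527381897
(0.512, 0.06, 0.055) ->cm [ 0.18 -0.06 18.34]
top 0.5 [164. 212.] [[0.439, 0.112, 0.164], [0.494, 0.122, 0.189], [0.531, 0.136, 0.205]]
scene 0.89 [328. 241.] [[0.441, -0.104, 0.01], [0.459, -0.077, 0.069], [0.479, -0.069, 0.09]]
scene 0.64 [274. 244.] [[0.492, 0.045, 0.195], [0.51, 0.072, 0.256], [0.531, 0.079, 0.277]]
```

View pics/top2.png

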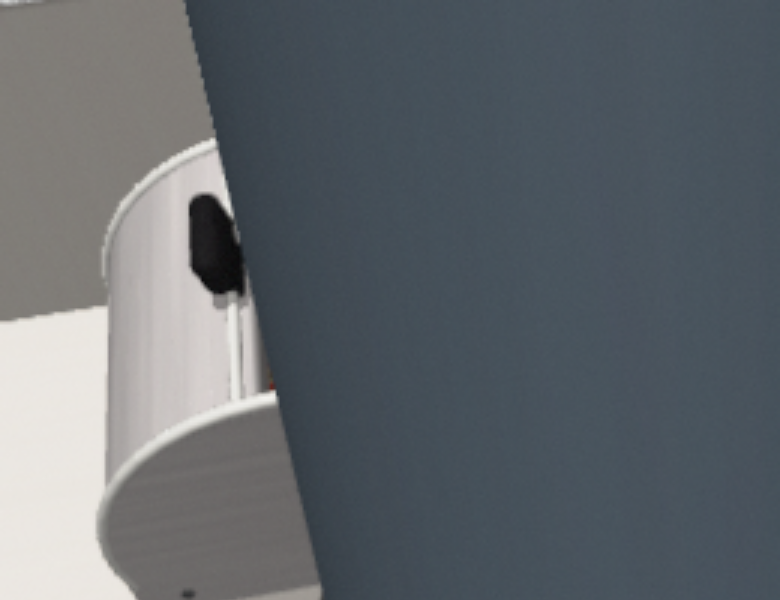

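The picture shows the arm over the box, with the pull at (215,245) close behind the gripper. I'll place the jar 8 mm farther forward for clearance.

```bash
python3 -m inch '[-0.8,0,1,0,255, -0.8,0,4,0,255, -0.8,0,7,0,255, -0.8,0,10,0,255, -0.8,0,12.5,0,255, -0.8,0,14.5,0,255, -0.8,0,16,0,255, -0.8,0,17,0,255, -0.8,0,17.6,0,255, -0.8,0,17.9,0,255, -0.8,0,17.9,0,255, -0.8,0,17.9,0,255]'
python3 - <<'E'
from h import *
go()
E
```

```text
clock: 12.17
tcp_pos: [0.5132, 0.0518, 0.0603]
orientation: [0.707, 0.707, 0.0, 0.0]
ft_force: [1.1, -0.8, -1.5]
finger_gap: 0.483
finger_force: 30.4
clk 12.17 tcp [0.5132 0.0518 0.0603] yang -0.0 R [[0.0, 1.0], [1.0, -0.0]] F [ 1.1 -0.8 -1.5] gap 0.483 ff 30.370318293571472
```

```bash
python3 -m inch '[0,0,0.2,0,255, 0,0,0.35,0,255, 0,0,0.45,0,255, 0,0,0.5,0,255, 0,0,0.5,0,255]'
python3 - <<'E'
from h import *
go()
E
```

```text
clock: 12.58
tcp_pos: [0.5135, 0.052, 0.0579]
orientation: [0.707, 0.707, 0.001, 0.001]
ft_force: [-11.3, -0.8, 42.6]
finger_gap: 0.484
finger_force: 36.0
clk 12.58 tcp [0.5135 0.052  0.0579] yang -0.0 R [[0.0, 1.0], [1.0, -0.0]] F [-11.3  -0.8  42.6] gap 0.484 ff 36.03849649429321
```

On the floor. I ease off, release and rise.

```bash
python3 -m inch '[0,0,-0.2,0,255, 0,0,-0.25,0,255, 0,0,-0.25,0,0, 0,0,-0.25,0,0, 0,0,-0.25,0,0, 0,0,-0.25,0,0, 0,0,-0.25,0,0, 0,0,-2,0,0, 0,0,-5,0,0, 0,0,-9,0,0, 0,0,-13,0,0, 0,0,-17,0,0, -2,0,-19,0,0, -4,0,-19,0,0, -4,0,-19,0,0, -4,0,-19,0,0]'
python3 - <<'E'
from h import *
s=ctrl.observe();c=ctrl.read_camera("wrist");save("w2.png",c["img"])
T=np.eye(4);T[:3,:3]=Ro.from_quat(s["orientation"]).as_matrix();T[:3,3]=s["tcp_pos"]
W=T@c["T_tool_cam"];c["R"]=W[:3,:3].T;c["t"]=-W[:3,:3].T@W[:3,3]
X=cloud(c,np.ones((480,640),bool));I=c["img"][c["range_z"]>0].max(1)
j=(abs(X[:,0]-.513)<.04)&(abs(X[:,1]-.052)<.04)&(X[:,2]>.088)&(X[:,2]<.12)
print(j.sum(),np.median(X[j],0), cv2.minEnclosingCircle(X[j][:,:2].astype(np.float32)) if j.sum() else 0)
b=(I<50)&(abs(X[:,0]-.51)<.04)&(X[:,1]>.08)&(X[:,1]<.2)&(X[:,2]>.15)&(X[:,2]<.215)
print("pull",b.sum(),np.percentile(X[b],[2,50,98],axis=0).round(4).tolist() if b.sum() else 0)
go((.513,.145,.235))
E
```

```text
clock: 13.92
tcp_pos: [0.5126, 0.0106, 0.2446]
orientation: [0.708, 0.706, -0.0, 0.0]
ft_force: [-0.0, 0.5, 0.1]
finger_gap: 0.998
finger_force: 0.0
1359 [0.51340886 0.05247396 0.09665426] ((0.513532817363739, 0.05165335536003113), 0.018098382279276848)
pull 4140 [[0.4916, 0.1187, 0.1704], [0.5136, 0.1253, 0.2006], [0.5354, 0.1353, 0.2037]]
clk 13.97 tcp [0.5125 0.0117 0.2443] yang -0.001 R [[0.001, 1.0], [1.0, -0.001]] F [ 0.2  0.  -0.1] gap 0.999 ff 0.0
(0.513, 0.145, 0.235) ->cm [13.33  0.04  0.93]
```

View pics/w2.png

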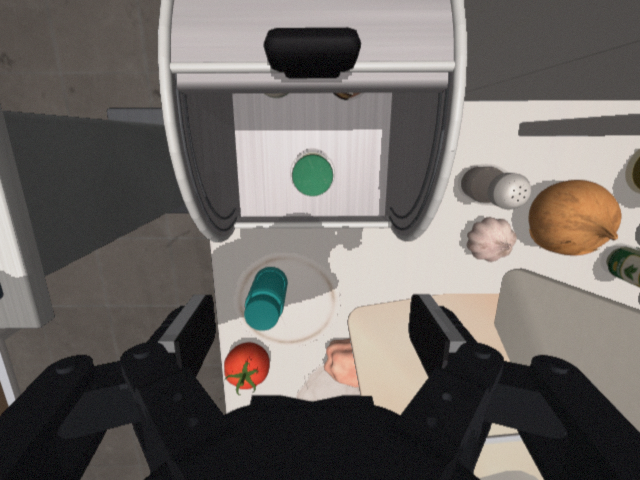

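The jar stands upright at wrist (312,174), top at z=0.097, and the back jars are under the hood. The pull is at (313,50), with its centre at about y=0.128, z=0.190. I pinch it again.

```bash
python3 -m inch '[3,0.1,0,0,0, 6,0.1,0,0,0, 9,0.1,0,0,0, 11,0.1,0,0,0, 11.7,0.1,0.5,0,0, 11.7,0.1,3,0,0, 11.7,0.1,5,0,0, 11.7,0.1,6.5,0,0, 11.7,0.1,6.9,0,0, 11.7,0.1,6.9,0,255, 11.7,0.1,6.9,0,255, 11.7,0.1,6.9,0,255, 11.7,0.1,6.9,0,255, 11.7,0.1,6.9,0,255, 11.7,0.1,6.9,0,255, 11.7,0.1,6.9,0,255]' 30
python3 - <<'E'
from h import *
go()
E
```

```text
clock: 15.3
tcp_pos: [0.5132, 0.1292, 0.1766]
orientation: [0.707, 0.707, 0.0, -0.0]
ft_force: [-5.4, 1.3, 5.6]
finger_gap: 0.578
finger_force: 33.1
clk 15.3 tcp [0.5132 0.1292 0.1766] yang 0.0 R [[-0.0, 1.0], [1.0, 0.0]] F [-5.4  1.3  5.6] gap 0.578 ff 33.12255084514618
```

```bash
python3 -m inch '[-1,0,-0.1,0,255, -1.94,0,-0.2,0,255, -3.88,0,-0.11,0,255, -5.79,0,0.26,0,255, -7.63,0,0.92,0,255, -9.34,0,1.85,0,255, -10.9,0,3.02,0,255, -12.26,0,4.42,0,255, -13.4,0,5.99,0,255, -14.29,0,7.73,0,255, -14.6,0,8.6,0,255, -14.6,0,8.6,0,255]'
python3 - <<'E'
from h import *
go()
E
```

```text
clock: 16.3
tcp_pos: [0.5136, -0.022, 0.0891]
orientation: [0.709, 0.705, -0.002, 0.001]
ft_force: [-1.5, -13.6, 6.5]
finger_gap: 0.577
finger_force: 47.3
clk 16.3 tcp [ 0.5136 -0.022   0.0891] yang -0.005 R [[0.005, 1.0], [1.0, -0.005]] F [ -1.5 -13.6   6.5] gap 0.577 ff 47.306227684020996
```

```bash
python3 -m inch '[0,0,0,0,0, 0,0,0,0,0, 0,0,0,0,0, 0,0,0,0,0, 0,0,-3,0,0, 0,0,-6,0,0, -1,0,-6,0,255, -1,0,-6,0,255, -1,0,-6,0,255, -1,0,-6,0,255, -1,0,-6,0,255, -1,0,-6,0,255, -1,0,-6,0,255, -1,0,-4,0,255, -1,0,-2.5,0,255, -1,0,-1.5,0,255, -1,0,-0.5,0,255, -1,0,0.5,0,255, -1,0,1.2,0,255, -1,0,1.2,0,255]' 30
python3 - <<'E'
from h import *
go((.5135,-.033,.062))
c=ctrl.read_camera("top");X=cloud(c,np.ones((480,640),bool));save("top3.png",cv2.resize(c["img"][140:320,110:350],(800,600)))
E
```

```text
clock: 17.97
tcp_pos: [0.513, -0.0271, 0.0762]
orientation: [0.707, 0.707, -0.001, -0.001]
ft_force: [-0.1, -0.0, 0.9]
finger_gap: 0.003
finger_force: 0.0
clk 17.97 tcp [ 0.513  -0.0271  0.0762] yang 0.0 R [[-0.0, 1.0], [1.0, 0.0]] F [-0.1 -0.   0.9] gap 0.003 ff 0.0
(0.5135, -0.033, 0.062) ->cm [-0.59  0.05  1.42]
```

View pics/top3.png

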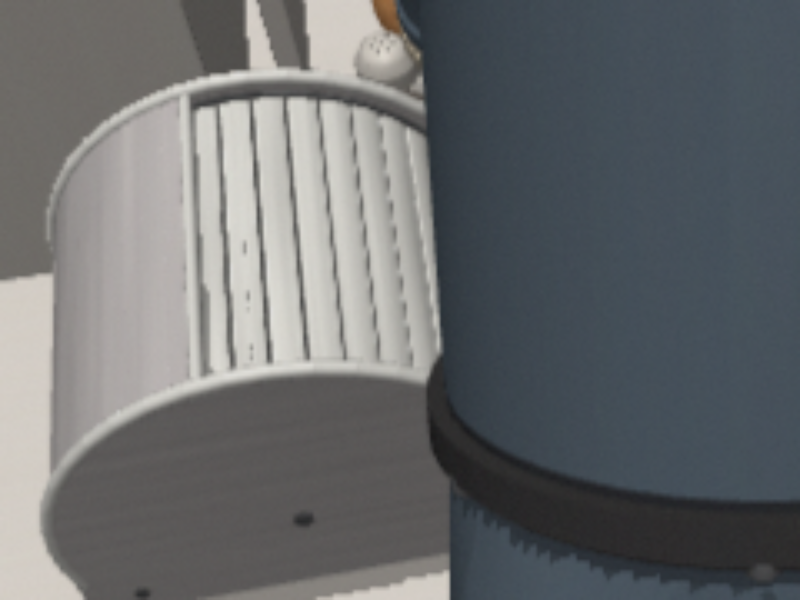

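The slats are drawn across the box and the arm hides the pull. The tool is at z=0.076 and still has to go down to about 0.064.

```bash
python3 -m inch '[-0.3,0,0.4,0,255, -0.3,0,0.8,0,255, -0.3,0,1.1,0,255, -0.3,0,1.3,0,255, -0.3,0,1.3,0,255]'
python3 - <<'E'
from h import *
go()
E
```

```text
clock: 18.43
tcp_pos: [0.5141, -0.0306, 0.0655]
orientation: [0.707, 0.707, 0.0, 0.001]
ft_force: [-2.1, -1.3, 12.9]
finger_gap: -0.003
finger_force: 6.0
clk 18.43 tcp [ 0.5141 -0.0306  0.0655] yang -0.0 R [[0.0, 1.0], [1.0, -0.0]] F [-2.1 -1.3 12.9] gap -0.003 ff 6.0268786596134305
```

At the sill. One slightly firmer push, then I retreat and check.

```bash
python3 -m inch '[0,0,0.15,0,255, 0,0,0.15,0,255, 0,0,0.15,0,255, 0,0,-2,0,255, 0,0,-6,0,255, 0,0,-10,0,255, -4,0,-14,0,255, -8,0,-15,0,255, -12,0,-15,0,255, -16,0,-15,0,255, -20,0,-15,0,255, -24,0,-15,0,255, -24,0,-15,0,255, -24,0,-15,0,255]'
python3 - <<'E'
from h import *
go()
for n in("top","scene"):
    c=ctrl.read_camera(n);X=cloud(c,np.ones((480,640),bool));I=c["img"][c["range_z"]>0].max(1)
    b=(I<50)&(abs(X[:,0]-.51)<.035)&(X[:,1]>-.045)&(X[:,1]<.0)&(X[:,2]>.045)&(X[:,2]<.13)
    Y=X[b]
    print(n,b.sum(),np.percentile(Y,[2,50,75,98],axis=0).round(4).tolist())
    i=np.hstack([cv2.resize(c["img"][170:320,110:310],(400,300))]) if n=="top" else cv2.resize(c["img"][190:340,200:400],(400,300))
    a=i if n=="top" else np.hstack([a,i])
save("fin.png",a)
E
```

```text
clock: 19.6
tcp_pos: [0.5125, -0.2742, 0.2139]
orientation: [0.709, 0.705, -0.001, -0.0]
ft_force: [-0.3, 0.5, -1.3]
finger_gap: -0.001
finger_force: 0.0
clk 19.6 tcp [ 0.5125 -0.2742  0.2139] yang -0.006 R [[0.006, 1.0], [1.0, -0.006]] F [-0.3  0.5 -1.3] gap -0.001 ff 0.0
top 482 [[0.4891, -0.0389, 0.0574], [0.5079, -0.0227, 0.0649], [0.5187, -0.0139, 0.0663], [0.531, -0.0024, 0.0682]]
scene 211 [[0.492, -0.0368, 0.0615], [0.5134, -0.0267, 0.0653], [0.5241, -0.0218, 0.0665], [0.5346, -0.0177, 0.069]]
```

View pics/fin.png

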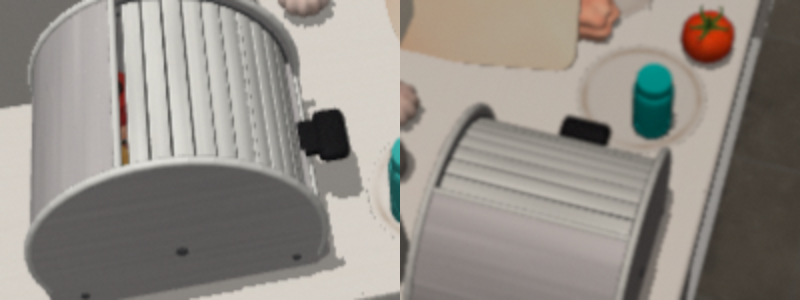

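The cover is down, with the top of the pull at z≈0.0655, which is the value expected when shut. The red and yellow caps still show upright in the slot behind the slats, at crop (122,85) and (125,155). The robot touches nothing, so I hand in.

```bash
python3 -c "
from plant import ctrl
print(ctrl.finish_job())"
```

```text
the job is handed in; nothing more can be done
None
```

I stood the green-capped jar upright inside the spice box and rolled the cover down to the sill. The red and yellow jars still stand and I left the tomato alone; I handed the job in at about 20 s on the clock, and it returned no verdict.

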